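Tip a flat bar out of its close pocket and lay it on the splicing jig

TASK

Press the red-dotted end of the dark steel bar in the white tray so that its other end tips up out of the pocket, take it by that raised end, and carry it level over the free half of the splicing jig. Lay it down gently on the rail, flat and in line with the bar already lying there, leaving a welding gap of about 6 mm between their ends, and let go. Do not shift the bar already on the jig, nor the other things on the table.

Things in the scene. Friction and masses are not known exactly. Their poses are not given: they have to be found in the camera images.
- tray: White slippery plastic block fixed to the table, 138 (its x) x 97 (y) x 41 mm high; origin: centre of its underside. Two pockets, open at the top, 112 mm long (x -56 to +56) and 34.4 mm wide, centred at y +21.2 mm (holds the bar) and y -21.2 mm (empty), 8 mm wall between. A red dot on the end wall at -x marks the end to press. The bar's top is flush with the tray's.
- tray_ridge (a point): Ridge across the bar's pocket on its floor (tray x -2.5, y +21.2, z 33 mm): towards +x the floor is level, 8 mm deep; towards -x it falls at 28 degrees. Tipped, the bar lies on the slope and stays so when let go, low end against the -x end wall; it reaches 53.5 mm up past the ridge, in line with the slope; from 17 mm past the ridge its underside is above the tray's top.
- tray_press (a point): Where to press the bar: on the pocket's centre line, 35 mm from the ridge towards the red dot, at the tray's top (tray x -37.5, y +21.2, z 41 mm). 15 to 45 mm from the ridge will do, with 2 to 10 N and closed fingers that fit the pocket; there the bar sinks 0.53 mm per mm from the ridge until it lies on the slope; let go, it slides 1 to 5 mm down and stays.
- bar: Dark steel flat bar to be moved, 110 mm long (its y), 32 mm wide (its x), 8 mm thick (its z), 0.15 to 0.3 kg; origin at the centre of its underside. It starts lying flat in the tray's pocket with about 1 mm to spare all round, its +y along the tray's +x.
- jig: Splicing jig fixed to the table: grey foot plate 256 (its x) x 82 x 8 mm; origin at the centre of its underside. On it a rail along x, 238 mm long, 22 mm wide (narrower than the bars, so fingers pass beside it), top 36 mm above the table. The half at -x carries the other bar, the half at +x is free.
- jig_joint (a point): Centre of the jig's rail, on its top (jig x 0, y 0, z 36 mm): middle of a 40 mm long copper backing block, level with the rail. Pairs of upright guides stand at jig x +36 and -36 mm, each 14 mm long, 40 mm apart inside, 8 mm above the rail's top; the bars lie between them.
- jig_place (a point): Middle of the free half of the rail, on its top (jig x +58, y 0, z 36 mm).
- mate: The other dark steel flat bar, same size (110 mm along its y, 32 mm along its x, 8 mm thick, origin at the centre of its underside), lying loose on the jig's rail, its +y along the jig's +x; the gap is left to its end at y +55 mm. The moved bar's centre belongs 116 mm from this bar's centre along its +y.
- soapstone: Bystander: light grey stick of soapstone lying beside the work; leave it alone. Origin at the centre of its underside.
- tape_measure: Bystander: yellow and black tape measure lying beside the work; leave it alone. Origin at the centre of its underside.
- magnet_square: Bystander: red welding magnet lying beside the work; leave it alone. Origin at the centre of its underside.
- c_clamp: Bystander: blue C-clamp lying beside the work; leave it alone. Origin at the centre of its underside.
Things that resemble listed ones, but are neither listed nor needed, are in the scene too. Leave any blue look-alike of the tray alone.

How it is judged:
On the way, in this order (a step that is already met when the one before it is completed fails the run):
1. the bar is tipped up in its pocket, more than 20 degrees from level (angle between bar's own z axis and vertical above 0.35 rad and horizontal distance between bar and tray below 0.05 m and height (world z) of bar below 0.05 m), for 0.1 s.
2. the bar is held over the free half of the jig, at least 15 mm above the rail and level to within 15 degrees (horizontal distance between bar and jig_place below 0.05 m and height (world z) of bar above 0.051 m and angle between bar's own z axis and vertical below 0.262 rad), for 0.1 s.
At the end, for the whole second after the job is handed in: The bar lies at rest on the jig's rail, flat (within 3.4 degrees, and within 3 mm of the other bar's height), in line with the other bar (within 6.5 mm sideways and 5.7 degrees) with 1.5 to 11.5 mm between their ends; the other bar is still on its half of the jig (y of bar in the frame of mate between 0.1115 and 0.1215 m and x of bar in the frame of mate between -0.0065 and 0.0065 m and z of bar in the frame of mate between -0.003 and 0.003 m and angle between the y axis of bar and the y axis of mate, either way round below 0.1 rad and angle between bar's own z axis and vertical below 0.06 rad and linear speed of bar below 0.02 m/s and x of mate in the frame of jig between -0.068 and -0.048 m); the robot touches nothing.
It fails at once if the bar already on the jig is shifted by more than 8 mm (distance of mate from where it was at the start of the episode above 0.008 m).
It fails at once if the bar is let fall or slammed onto the rail (more than 60 N between bar and jig) (contact force between bar and jig above 60 N).
It fails at once if the soapstone, tape measure, welding magnet or C-clamp is shifted by more than 20 mm (distance of any of soapstone, tape_measure, magnet_square, c_clamp from where it was at the start of the episode above 0.02 m).
It also fails if it takes over 51 s, if anything falls off the work surface, if the arm or the gripper's body presses on something with over 40 N, if the wrist force passes 120 N, or if a joint passes its speed limit or range.

ROBOT

A 6-joint arm with a two-finger parallel gripper is mounted at the origin on a cart in front of the work surface, level with it; the furniture and walls round the work are solid. World frame = base frame: x ahead of the robot, y to its left, z up, the work surface at z = 0. Lengths are in m, angles in rad, forces in N, time in s.
With the tool pointing down it reaches from about 0.25 to 0.775 m from the base axis. Payload 4 kg.
Tool frame: the origin (TCP) lies at the very end of the fingers, on their centre line; the grasp point (between the pads) lies 19 mm behind it (robot.grip_point_offset is the distance from the TCP to the grasp point, in m); z points along the fingers, x is the direction in which the jaws open and shut, and the axes are right-handed (so a half turn about z gives the same grasp; the last joint's range is limited). The gripper opens to 94 mm and grips with 3 to 60 N. Pads are 16 mm wide; open, the fingers measure 119 mm over their backs; the gripper's body (75 mm by 177 mm) begins 78 mm behind the grasp point.
Start: joints at [-1.419, 0.087, 1.371, -0, 1.684, -0.103], TCP at [0.139, -0.532, 0.185] pointing down, gripper open.
Joint ranges: [-3.1, 3.1], [-0.76, 2.03], [0.27, 2.55], [-1.08, 4.22], [0.17, 2.65], [-2.57, 2.57]. Speed limits (rad/s): [2.79, 2.79, 3.14, 3.14, 3.14, 3.14].

INTERFACE

Orientations are given as [roll, pitch, yaw] about the fixed x, y, z axes, in that order (R = Rz(yaw) Ry(pitch) Rx(roll)).
In Python, from bench import robot gives the robot as it stands.
- The arm moves only by the shell command python3 -m inch 'ROWS'. ROWS is text: rows parted by semicolons, each of 5 numbers parted by spaces: the shift along the tool's x, y, z in cm, then the turn about the tool's z in rad, then the closure, from 0 (fully open) to 1 (shut). In form: tx ty tz spin claw; .... A call has 1 to 20 rows; each row is the pose to reach, as a shift and turn from the pose measured when the call began, along the tool's axes at that moment; what a row does not reach only later rows make up. A row lasts 1/12 s, in which the tool goes at most 41.7 mm and 7.16 degrees, less where a joint would pass 70% of its speed; a pose out of reach is approached as far as the arm can. A call with a gripper value outside its range is refused whole. The fingers move at their own pace and stop on an object; the grip force is fixed at half the most. Time passes only in rows, so rows that repeat a pose let the fingers close. It gives the time, the measured TCP pose, the force and the opening at its end, in the units of the state.
- robot.get_obs(): the state, without advancing time (a new reading comes with each control period).
- robot.snapshot(name): name is "scene" or "top" or "wrist"; returns (picture, depth): 420x560x3 uint8, blue, green, red; 420x560 float32, m along the optical axis (not along the pixel's ray), 0 where there is no reading.
- robot.camera_info(name): a dict with "K" (3x3 intrinsics, pixels), "extrinsics" (4x4, takes a point from world to camera coordinates); the wrist camera has in their place "mount" (4x4, takes a point from camera to tool coordinates, whose origin is the TCP and whose axes are the tool frame's). Camera axes: x right, y down, z forward; pixel columns grow to the right and rows downward; lengths in m; the calibration is good to about 2 mm. A picture is of the moment at which its call begins: read the wrist's pose just before it. camera_info takes no time and is no camera call.
- robot.close_job(): hands the job in, once; it reports no verdict.
The state is a dict: "time": time; "joint_positions": joint angles; "qvel": joint speeds; "joint_torque": joint torques, N m; "tool_pos": TCP position; "ee_rot": TCP orientation; "wrist_force": force on the tool from outside, world axes, zero at the start; "wrist_torque": the same for the moment, N m; "width": finger opening in m.
Only numpy, scipy, OpenCV 4.12 (cv2) and the standard library are available. Lean on these libraries where they do the work, as an engineer would, in place of code of your own. Each camera call takes 0.05 s, during which the arm holds its last target.

## Working session

There is one attempt and no reset: what is moved stays moved. The work goes in short steps, Python scripts to look and compute and a shell command to move; the robot and the scene stay as the last step left them, time stands still between calls to the robot, and variables do not carry over. Pictures are saved under pics/ and viewed, and the job is handed in when it is done.

```bash
ls; mkdir -p pics; python3 - <<'E'
from bench import robot
import cv2
print(robot.get_obs())
for n in ["scene","top","wrist"]:
    p,d=robot.snapshot(n); cv2.imwrite(f"pics/{n}0.png",p)
    import numpy as np; np.save(f"pics/{n}0d.npy",d)
    print(robot.camera_info(n))
print(robot.grip_point_offset)
E
```

```text
pics
{'time': 0.0, 'joint_positions': array([-1.41908126e+00,  8.79337116e-02,  1.37221986e+00, -7.23517931e-06,
        1.68360436e+00, -1.03083693e-01]), 'qvel': array([ 0.00060384, -0.00013982, -0.0001971 ,  0.00050416,  0.00010941,
        0.00091614]), 'joint_torque': array([-3.54258655e-04, -3.40167403e+01, -3.02434731e+01,  7.16720824e-02,
        3.29243147e-02, -1.65894153e-04]), 'tool_pos': array([ 0.13854048, -0.53166018,  0.18413332]), 'ee_rot': array([-3.14137700e+00,  2.15452110e-03, -1.31599814e+00]), 'wrist_force': array([-0.30141851,  0.38165838,  0.27455984]), 'wrist_torque': array([-0.01099786, -0.03780857, -0.03012995]), 'width': 0.09384357602465952}
{'K': array([[536.0947082 ,   0.        , 286.49377784],
       [  0.        , 536.0947082 , 210.04323347],
       [  0.        ,   0.        ,   1.        ]]), 'extrinsics': array([[-0.51451414, -0.85711768, -0.02498949,  0.28999564],
       [-0.3855643 ,  0.25728216, -0.88608468,  0.31125518],
       [ 0.7659082 , -0.44626805, -0.46284929,  0.99445827],
       [ 0.        ,  0.        ,  0.        ,  1.        ]])}

[... 239 characters left out ...]
    [-0.97712524,  0.03144523, -0.21032704,  0.59896335],
       [ 0.21017081, -0.0082311 , -0.97763003,  0.96152119],
       [ 0.        ,  0.        ,  0.        ,  1.        ]])}
{'K': array([[344.17333122,   0.        , 278.95892589],
       [  0.        , 344.17333122, 213.3348307 ],
       [  0.        ,   0.        ,   1.        ]]), 'mount': array([[ 9.99999935e-01,  2.79010638e-04,  2.26951767e-04,
         1.38997354e-03],
       [-3.26489989e-04,  9.68905242e-01,  2.47431861e-01,
        -7.17157582e-02],
       [-1.50858635e-04, -2.47431919e-01,  9.68905270e-01,
        -2.00072458e-01],
       [ 0.00000000e+00,  0.00000000e+00,  0.00000000e+00,
         1.00000000e+00]])}
0.0188
```

View pics/top0.png

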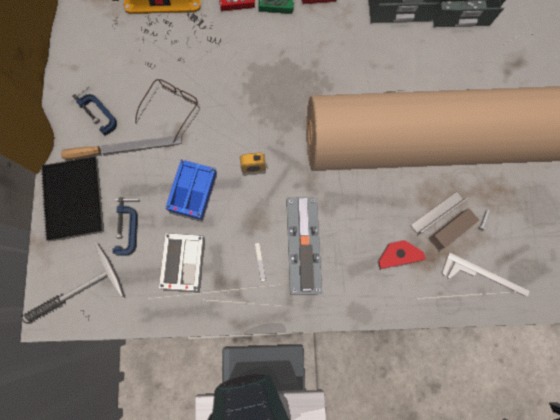

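View pics/scene0.png

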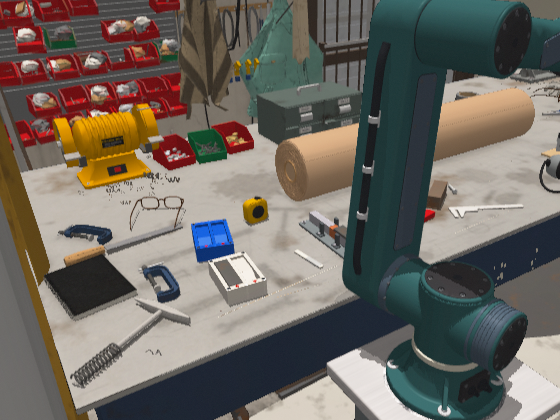

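View pics/wrist0.png

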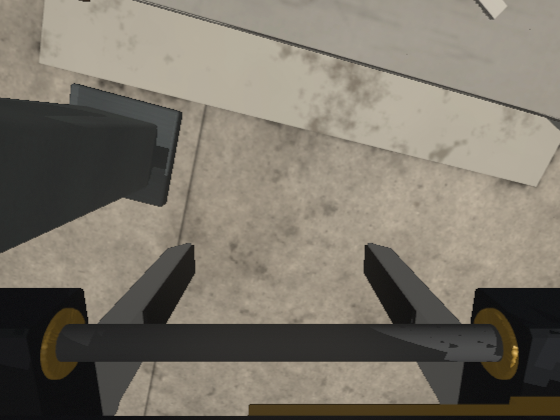

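```bash
python3 - <<'E'
import cv2,numpy as np
t=cv2.imread("pics/top0.png"); 
a=cv2.resize(t[220:305,145:220],None,fx=5,fy=5,interpolation=cv2.INTER_CUBIC)
b=cv2.resize(t[190:300,275:335],None,fx=5,fy=5,interpolation=cv2.INTER_CUBIC)
h=max(a.shape[0],b.shape[0]); c=np.zeros((h,a.shape[1]+b.shape[1],3),np.uint8); c[:a.shape[0],:a.shape[1]]=a; c[:b.shape[0],a.shape[1]:]=b
cv2.imwrite("pics/crop.png",c)
E
```

```text
(no output)
```

View pics/crop.png

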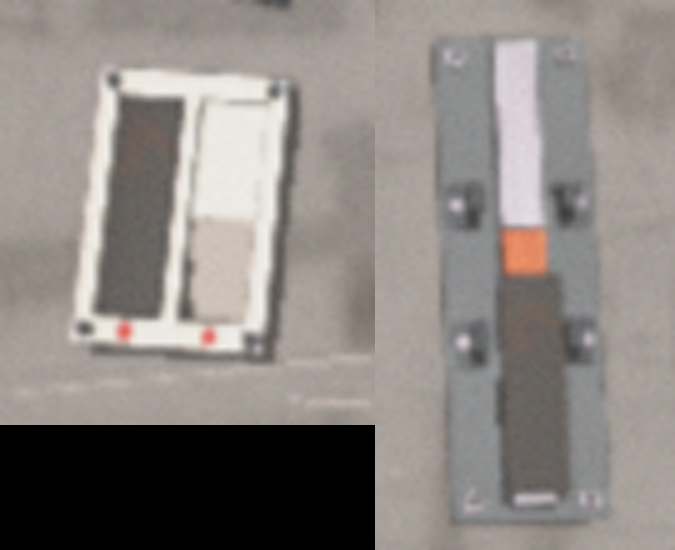

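```bash
cat > h.py <<'E'
import cv2,numpy as np
from scipy.spatial.transform import Rotation as R
from bench import robot
def wristE(obs):
    m=np.array(robot.camera_info("wrist")["mount"]); T=np.eye(4)
    T[:3,:3]=R.from_euler('xyz',obs["ee_rot"]).as_matrix(); T[:3,3]=obs["tool_pos"]
    return T@m   # camera->world
def camT(n,obs=None):
    return wristE(obs) if n=="wrist" else np.linalg.inv(robot.camera_info(n)["extrinsics"])
def plane(n,px,z,obs=None,T=None):
    K=robot.camera_info(n)["K"]; T=camT(n,obs) if T is None else T
    px=np.atleast_2d(px).astype(float)
    d=np.c_[px,np.ones(len(px))]@np.linalg.inv(K).T@T[:3,:3].T
    o=T[:3,3]; return o+d*((z-o[2])/d[:,2])[:,None]
def rect(mask,n,z,obs=None):
    c,_=cv2.findContours(mask,cv2.RETR_EXTERNAL,cv2.CHAIN_APPROX_NONE)
    c=max(c,key=cv2.contourArea)[:,0]
    P=plane(n,c,z,obs)[:,:2]*1000
    r=cv2.minAreaRect(P.astype(np.float32)); return r,cv2.boxPoints(r)
E
python3 - <<'E'
from h import *
t=cv2.imread("pics/top0.png")
hsv=cv2.cvtColor(t,cv2.COLOR_BGR2HSV)
dark=((hsv[...,2]<120)&(hsv[...,1]<60)).astype(np.uint8)*255
for nm,(x0,x1,y0,y1),z in [("bar",(160,187,237,285),.041),("mate",(297,315,240,294),.044)]:
    m=np.zeros_like(dark); m[y0:y1,x0:x1]=dark[y0:y1,x0:x1]
    r,b=rect(m,"top",z); print(nm,r,b.round(0).tolist())
w=((hsv[...,2]>190)&(hsv[...,1]<40)).astype(np.uint8)*255
m=np.zeros_like(w); m[228:298,150:210]=w[228:298,150:210]
print("tray",rect(m,"top",.041))
E
```

```text
bar ((478.9969177246094, 207.7681427001953), (30.43413734436035, 107.36492919921875), 84.49742126464844) [[424.0, 198.0], [531.0, 187.0], [534.0, 218.0], [427.0, 228.0]]
mate ((450.4074401855469, -129.44639587402344), (37.880699157714844, 114.8400650024414), 87.17623901367188) [[392.0, -146.0], [507.0, -151.0], [509.0, -113.0], [394.0, -108.0]]
tray (((477.1543884277344, 178.2906494140625), (82.79995727539062, 138.10398864746094), 88.15174102783203), array([[406.80304, 139.13931],
       [544.8352 , 134.68509],
       [547.50574, 217.44199],
       [409.47357, 221.89621]], dtype=float32))
```

```bash
python3 -m inch '-31.3 -39.3 -1 0.3 0;-31.3 -39.3 -1 0.3 0;-31.3 -39.3 -1 0.3 0;-31.3 -39.3 -1 0.3 0;-31.3 -39.3 -1 0.3 0;-31.3 -39.3 -1 0.3 0;-31.3 -39.3 -1 0.3 0;-31.3 -39.3 -1 0.3 0;-31.3 -39.3 -1 0.3 0;-31.3 -39.3 -1 0.3 0;-31.3 -39.3 -1 0.3 0;-31.3 -39.3 -1 0.3 0;-31.3 -39.3 -1 0.3 0;-31.3 -39.3 -1 0.3 0;-31.3 -39.3 -1 0.3 0;-31.3 -39.3 -1 0.3 0;-31.3 -39.3 -1 0.3 0;-31.3 -39.3 -1 0.3 0'
python3 - <<'E'
from h import *
o=robot.get_obs(); p,d=robot.snapshot("wrist"); cv2.imwrite("pics/w1.png",p); np.savez("pics/w1.npz",d=d,T=wristE(o)); print(o["time"],o["tool_pos"],o["ee_rot"],np.abs(o["qvel"]).max())
E
```

```text
time: 1.65
tool_pos: [0.4393, -0.1312, 0.195]
ee_rot: [3.141, 0.001, -1.619]
wrist_force: [0.3, 0.3, -0.5]
width: 0.094
1.65 [ 0.43932528 -0.13121803  0.19496334] [ 3.14119871e+00  1.42826537e-03 -1.61886589e+00] 0.005199251374868454
```

View pics/w1.png

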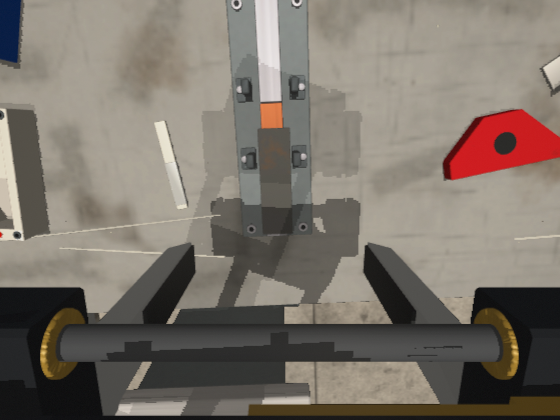

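```bash
python3 - <<'E'
from h import *
p=cv2.imread("pics/w1.png")
cv2.imwrite("pics/w1c.png",cv2.resize(p[90:240,210:330],None,fx=4,fy=4,interpolation=cv2.INTER_CUBIC))
g=cv2.cvtColor(p,cv2.COLOR_BGR2GRAY).astype(int)
for r in (140,175,185,195,210,225): print(r,g[r,245:310:1].tolist())
print('col275',g[95:140,275].tolist(), g[222:240,275].tolist())
E
```

```text
140 [120, 120, 120, 119, 119, 119, 120, 119, 119, 119, 119, 119, 104, 86, 84, 84, 85, 86, 87, 86, 85, 85, 84, 85, 86, 87, 87, 86, 86, 85, 86, 86, 85, 86, 85, 86, 85, 85, 85, 84, 85, 85, 85, 85, 87, 106, 118, 119, 119, 118, 119, 119, 118, 118, 118, 118, 119, 119, 120, 120, 120, 119, 120, 119, 108]
175 [138, 137, 137, 137, 137, 137, 137, 136, 136, 135, 136, 136, 135, 136, 121, 95, 83, 83, 83, 83, 82, 82, 82, 82, 82, 82, 82, 83, 82, 82, 82, 81, 82, 82, 82, 82, 82, 83, 81, 82, 81, 82, 81, 82, 83, 81, 115, 137, 135, 136, 136, 137, 126, 117, 117, 117, 117, 116, 117, 117, 118, 118, 117, 118, 114]
185 [135, 135, 136, 136, 136, 135, 135, 135, 135, 134, 134, 134, 134, 135, 135, 112, 90, 93, 93, 93, 93, 93, 94, 93, 93, 93, 93, 93, 94, 93, 93, 93, 94, 94, 93, 93, 93, 92, 93, 94, 93, 93, 94, 94, 94, 89, 117, 135, 133, 125, 117, 117, 116, 117, 117, 118, 117, 117, 117, 117, 118, 118, 118, 118, 116]
195 [133, 132, 133, 132, 132, 131, 131, 132, 132, 133, 134, 134, 135, 135, 135, 118, 97, 93, 92, 91, 92, 92, 93, 92, 92, 92, 92, 92, 91, 92, 92, 93, 92, 92, 92, 92, 92, 92, 92, 92, 92, 92, 92, 92, 92, 92
[... 226 characters left out ...]
7, 56, 57, 58, 57, 57, 56, 57, 57, 57, 57, 58, 52, 47, 48, 48, 56, 62, 61, 61, 61, 61, 60, 61, 63, 65, 72, 79, 78, 79, 79, 79, 79, 79]
225 [78, 78, 71, 72, 88, 102, 105, 101, 88, 78, 76, 77, 78, 78, 78, 78, 78, 66, 56, 57, 57, 57, 56, 57, 57, 58, 57, 57, 57, 57, 57, 57, 57, 56, 57, 56, 56, 57, 51, 46, 46, 46, 45, 46, 46, 47, 46, 54, 59, 62, 64, 72, 79, 80, 103, 114, 91, 50, 39, 71, 102, 110, 93, 78, 78]
col275 [207, 206, 207, 207, 208, 202, 115, 81, 125, 147, 147, 147, 147, 146, 147, 146, 145, 146, 146, 145, 146, 145, 145, 145, 145, 144, 144, 144, 144, 145, 144, 143, 136, 91, 86, 86, 86, 84, 85, 86, 85, 84, 85, 86, 85] [56, 56, 56, 57, 57, 56, 57, 57, 56, 56, 55, 65, 98, 103, 65, 70, 69, 68]
```

View pics/w1c.png

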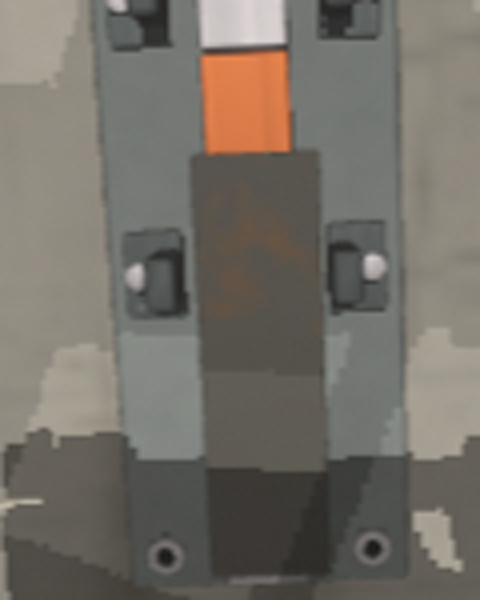

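```bash
python3 - <<'E'
from h import *
z=np.load("pics/w1.npz"); T=z["T"]; d=z["d"]
L=[(257.2,140),(259.4,175),(260.2,195),(261.3,210),(262,225)]; Rr=[(290.2,140),(291.0,175),(291.8,195),(292.2,210),(292.5,225)]
a=plane("wrist",L,.044,T=T)*1e3; b=plane("wrist",Rr,.044,T=T)*1e3
print(a[:,:2].round(1),b[:,:2].round(1)); m=(a+b)/2
k=np.polyfit(m[:,0],m[:,1],1); print("yaw",np.degrees(np.arctan(k[0])),k, "width",(a-b)[:,1])
f=plane("wrist",[(265,127.6),(275,127.6),(285,127.2),(276,233)],.044,T=T)*1e3; print(f[:,:2].round(1), np.polyval(k,f[:,0]))
# jig: foot plate edges + backing block boundary z=.036
print(plane("wrist",[(275,101.5),(271,127.6)],.036,T=T)*1e3, )
# depth check
K=robot.camera_info("wrist")["K"]
for u,v in [(275,150),(275,200),(271,110),(271,60),(240,200)]:
    q=np.linalg.inv(K)@[u,v,1]*d[v,u]; print(u,v,(T[:3,:3]@q+T[:3,3]).round(4))
E
```

```text
[[ 498.2 -113.4]
 [ 463.1 -113.5]
 [ 442.3 -113. ]
 [ 426.2 -113.2]
 [ 409.8 -112.9]] [[ 496.7 -146.4]
 [ 461.6 -145.8]
 [ 440.7 -145.8]
 [ 424.7 -145.6]
 [ 408.3 -145.3]]
yaw -0.48078528151016875 [-8.39148312e-03 -1.25734787e+02] width [32.90683586 32.30744418 32.78104061 32.41118106 32.35127518]
[[ 509.9 -121.9]
 [ 509.4 -131.8]
 [ 509.3 -141.7]
 [ 400.2 -127.3]] [-130.01328922 -130.00932632 -130.00858307 -129.09320376]
[[ 534.48945518 -132.97538531   36.        ]
 [ 509.53833529 -127.65788471   36.        ]]
275 150 [ 0.4875 -0.1307  0.0432]
275 200 [ 0.4364 -0.1281  0.0449]
271 110 [ 0.5266 -0.1286  0.0368]
271 60 [ 0.5726 -0.1311  0.0377]
240 200 [ 0.4303 -0.087   0.0075]
```

```bash
python3 - <<'E'
from h import *
z=np.load("pics/w1.npz"); T=z["T"]
g=cv2.cvtColor(cv2.imread("pics/w1.png"),cv2.COLOR_BGR2GRAY).astype(float)
def edges(r,c0,c1):
    s=np.diff(g[r,c0:c1]); i=s.argmax(); j=s.argmin()
    def sub(i): 
        w=np.abs(s[max(i-2,0):i+3]); return c0+.5+(np.arange(max(i-2,0),i+3)*w).sum()/w.sum()
    return sub(i),sub(j)
A=[];B=[]
for r in list(range(4,96,8)):
    l,q=edges(r,245,295); A.append((l,r));B.append((q,r))
a=plane("wrist",A,.036,T=T)*1e3;b=plane("wrist",B,.036,T=T)*1e3
print(np.c_[a[:,:2],b[:,:2]].round(1)); m=(a+b)/2; k=np.polyfit(m[:,0],m[:,1],1); print(k,np.degrees(k[0]))
print(np.polyval(k,[514.5,571,600]))
E
```

```text
Traceback (most recent call last):
ValueError: operands could not be broadcast together with shapes (5,) (4,)
```

```bash
python3 - <<'E'
from h import *
z=np.load("pics/w1.npz"); T=z["T"]
g=cv2.cvtColor(cv2.imread("pics/w1.png"),cv2.COLOR_BGR2GRAY).astype(float)
A=[];B=[]
for r in list(range(4,96,8)):
    s=np.where(g[r,245:295]>165)[0]; s=s[s>0]; A.append((245+s.min()-.5,r));B.append((245+s.max()+.5,r))
a=plane("wrist",A,.036,T=T)*1e3;b=plane("wrist",B,.036,T=T)*1e3
print(np.c_[a[:,:2],b[:,:2]].round(1)); m=(a+b)/2; k=np.polyfit(m[:,0],m[:,1],1); print(k,np.degrees(k[0]))
print(np.polyval(k,[514.5,571,600]))
E
# move to the tray: d=(-0.02,+0.33), spin +0.05
python3 -m inch '-32.8 3.5 0 0.05 0;-32.8 3.5 0 0.05 0;-32.8 3.5 0 0.05 0;-32.8 3.5 0 0.05 0;-32.8 3.5 0 0.05 0;-32.8 3.5 0 0.05 0;-32.8 3.5 0 0.05 0;-32.8 3.5 0 0.05 0;-32.8 3.5 0 0.05 0;-32.8 3.5 0 0.05 0;-32.8 3.5 0 0.05 0;-32.8 3.5 0 0.05 0;-32.8 3.5 0 0.05 0'
python3 - <<'E'
from h import *
o=robot.get_obs(); p,d=robot.snapshot("wrist"); cv2.imwrite("pics/w2.png",p); np.savez("pics/w2.npz",d=d,T=wristE(o)); print(o["time"],o["tool_pos"],o["ee_rot"],np.abs(o["qvel"]).max(),o["joint_positions"])
E
```

```text
[[ 621.9 -118.3  620.1 -155.5]
 [ 615.2 -117.8  614.2 -139.4]
 [ 608.4 -118.3  607.4 -139. ]
 [ 601.6 -117.9  600.6 -138.7]
 [ 594.6 -118.4  593.6 -139.3]
 [ 587.7 -118.   586.7 -139. ]
 [ 580.6 -118.5  579.6 -138.6]
 [ 573.5 -118.   572.5 -139.3]
 [ 566.2 -118.5  565.3 -138.9]
 [ 559.  -118.1  558.  -138.6]
 [ 551.6 -118.6  550.6 -138.2]
 [ 544.2 -118.1  543.2 -138.9]]
[-4.59909160e-02 -1.02420077e+02] -2.6350853828291028
[-126.08240332 -128.68089008 -130.01462664]
time: 2.78
tool_pos: [0.4206, 0.1966, 0.1956]
ee_rot: [3.141, 0.001, -1.672]
wrist_force: [-0.6, -0.3, 0.7]
width: 0.0939
2.7833 [0.42055912 0.19664018 0.19558413] [ 3.14146893e+00  1.24045032e-03 -1.67166932e+00] 0.004066287442465609 [ 3.14195222e-01 -1.07561440e-01  1.54349690e+00  1.19580942e-03
  1.70527010e+00  1.98602502e+00]
```

View pics/w2.png

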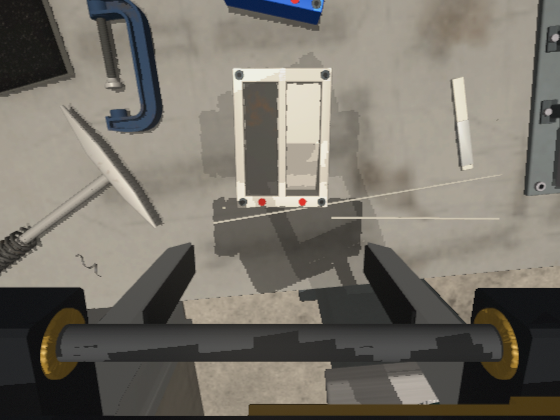

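```bash
python3 - <<'E'
from h import *
z=np.load("pics/w2.npz"); T=z["T"]; d=z["d"]
p=cv2.imread("pics/w2.png"); hsv=cv2.cvtColor(p,cv2.COLOR_BGR2HSV); V=hsv[...,2]
m=np.zeros(V.shape,np.uint8); m[78:200,240:284]=((V[78:200,240:284]<150)*255)
m=cv2.morphologyEx(m,cv2.MORPH_OPEN,np.ones((3,3)))
n,l,s,c=cv2.connectedComponentsWithStats(m); print(s)
i=1+s[1:,4].argmax(); m=(l==i).astype(np.uint8)*255
c,_=cv2.findContours(m,0,1); c=max(c,key=cv2.contourArea)[:,0]
P=plane("wrist",c,.041,T=T)[:,:2]*1e3; r=cv2.minAreaRect(P.astype(np.float32)); print("bar",r,cv2.boxPoints(r))
red=((hsv[...,1]>150)&(V>120)&((hsv[...,0]<10)|(hsv[...,0]>170))); red[:190]=0;red[215:]=0
n,l,s,c=cv2.connectedComponentsWithStats(red.astype(np.uint8)); print(c[1:],plane("wrist",c[1:],.041,T=T)*1e3)
w=((V>195)&(hsv[...,1]<60)); ww=np.zeros(V.shape,np.uint8); ww[60:215,225:340]=w[60:215,225:340]*255
ww=cv2.morphologyEx(ww,cv2.MORPH_OPEN,np.ones((3,3)))
c,_=cv2.findContours(ww,0,1); c=max(c,key=cv2.contourArea)[:,0]
P=plane("wrist",c,.041,T=T)[:,:2]*1e3; r=cv2.minAreaRect(P.astype(np.float32)); print("tray",r,cv2.boxPoints(r))
K=robot.camera_info("wrist")["K"]
for u,v in [(260,110),(262,180),(283,150),(278,72),(300,180)]:
    q=np.linalg.inv(K)@[u,v,1]*d[v,u]; print(u,v,(T[:3,:3]@q+T[:3,3]).round(4))
E
```

```text
[[     0      0    560    420 231353]
 [   243     82     35    114   3847]]
bar ((479.2862854003906, 208.60919189453125), (33.9620361328125, 111.55514526367188), 84.15840911865234) [[422.07007 197.39331]
 [533.04596 186.0394 ]
 [536.5025  219.82507]
 [425.5266  231.17899]]
[[261.6        201.68571429]
 [301.83333333 201.72222222]] [[416.60769646 214.27555595  41.        ]
 [412.31982306 172.07097893  41.        ]]
tray ((477.9542236328125, 191.4774169921875), (86.19999694824219, 136.04522705078125), 84.19802856445312) [[405.9231  155.47464]
 [541.27136 141.72177]
 [549.98535 227.4802 ]
 [414.6371  241.23306]]
260 110 [0.5089 0.2054 0.0409]
262 180 [0.4394 0.2113 0.0408]
283 150 [0.4678 0.1866 0.0415]
278 72 [0.5419 0.1842 0.0416]
300 180 [0.4307 0.1707 0.0109]
```

```bash
python3 -m inch '-1.79 -1.97 5 0 1;-1.79 -1.97 8 0 1;-1.79 -1.97 11 0 1;-1.79 -1.97 14 0 1;-1.79 -1.97 14 0 1;-1.79 -1.97 14 0 1;-1.79 -1.97 14 0 1;-1.79 -1.97 14 0 1;-1.79 -1.97 14 0 1;-1.79 -1.97 14 0 1'
python3 - <<'E'
from h import *
o=robot.get_obs(); p,d=robot.snapshot("wrist"); cv2.imwrite("pics/w3.png",p); print(o["tool_pos"])
E
```

```text
time: 3.67
tool_pos: [0.4433, 0.2132, 0.0578]
ee_rot: [-3.138, 0.003, -1.672]
wrist_force: [-0.2, -0.3, -0.0]
width: 0.0308
[0.44331833 0.21319112 0.05777542]
```

View pics/w3.png

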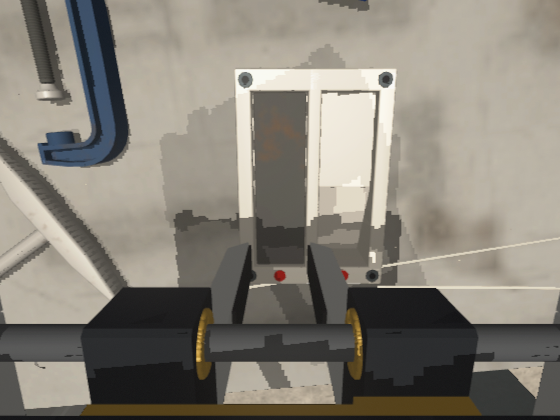

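```bash
python3 -m inch '0 0.1 0 0 1;0 0.1 0 0 1;0 0.1 0 0 1;0 0.1 0 0 1;0 0.1 0 0 1;0 0.1 0 0 1;0 0.1 0.5 0 1;0 0.1 1.0 0 1;0 0.1 1.3 0 1;0 0.1 1.5 0 1'

```

```text
time: 4.55
tool_pos: [0.4414, 0.213, 0.0412]
ee_rot: [-3.14, 0.002, -1.672]
wrist_force: [0.1, 0.4, -0.1]
width: 0.0005
```

```bash
python3 -m inch '0 0 0.3 0 1;0 0 0.5 0 1;0 0 0.7 0 1;0 0 0.9 0 1'
python3 -m inch '0 0 0.2 0 1;0 0 0.3 0 1;0 0 0.3 0 1'

```

```text
time: 4.88
tool_pos: [0.4414, 0.2131, 0.032]
ee_rot: [-3.14, 0.002, -1.671]
wrist_force: [0.5, -0.2, 0.9]
width: 0.0003
time: 5.13
tool_pos: [0.4413, 0.213, 0.0288]
ee_rot: [-3.141, 0.002, -1.672]
wrist_force: [0.1, -0.7, -0.2]
width: 0.0006
```

```bash
python3 -m inch '0 0 0.1 0 1;0 0 0.15 0 1;0 0 0.15 0 1'
python3 -m inch '0 0 0.1 0 1;0 0 0.15 0 1;0 0 0.15 0 1'

```

```text
time: 5.38
tool_pos: [0.4412, 0.213, 0.0272]
ee_rot: [-3.141, 0.002, -1.671]
wrist_force: [-0.8, -0.3, -0.3]
width: 0.0008
time: 5.63
tool_pos: [0.4412, 0.213, 0.0255]
ee_rot: [-3.141, 0.002, -1.672]
wrist_force: [0.6, -0.7, 0.8]
width: 0.0004
```

```bash
python3 -m inch '0 0 0.1 0 1;0 0 0.15 0 1;0 0 0.15 0 1'
python3 - <<'E'
from h import *
p,d=robot.snapshot("wrist"); cv2.imwrite("pics/w4.png",p)
q,d=robot.snapshot("top"); s,d=robot.snapshot("scene"); cv2.imwrite("pics/s4.png",np.hstack([cv2.resize(q[220:305,145:220],(353,400)),cv2.resize(s[230:320,190:280],(400,400))]))
E
```

```text
time: 5.88
tool_pos: [0.441, 0.2129, 0.0239]
ee_rot: [-3.141, 0.001, -1.672]
wrist_force: [-0.6, 0.1, -0.5]
width: 0.0005
```

View pics/w4.png

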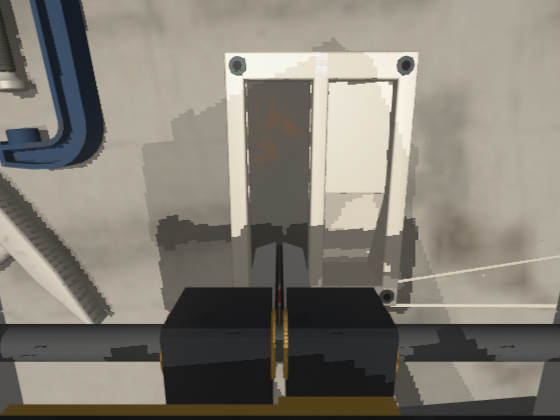

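View pics/s4.png

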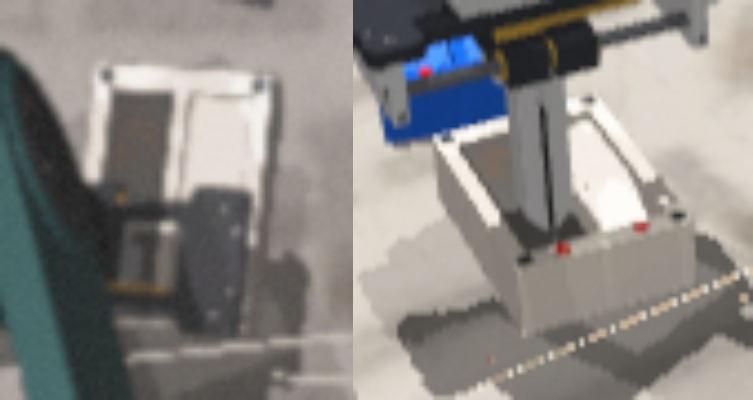

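```bash
python3 - <<'E'
from h import *
o=robot.get_obs(); p,d=robot.snapshot("wrist"); T=wristE(o); K=robot.camera_info("wrist")["K"]
for u,v in [(280,v) for v in range(60,290,12)]+[(235,150)]:
    q=np.linalg.inv(K)@[u,v,1]*d[v,u]; print(u,v,(T[:3,:3]@q+T[:3,3]).round(4))
E
```

```text
280 60 [0.5438 0.2008 0.0414]
280 72 [0.5384 0.2013 0.0413]
280 84 [0.5326 0.2019 0.0433]
280 96 [0.527  0.2025 0.0426]
280 108 [0.5214 0.203  0.0409]
280 120 [0.5155 0.2036 0.0413]
280 132 [0.5095 0.2042 0.0411]
280 144 [0.5035 0.2048 0.0415]
280 156 [0.4972 0.2054 0.0402]
280 168 [0.4911 0.206  0.0418]
280 180 [0.4846 0.2067 0.0413]
280 192 [0.4783 0.2073 0.042 ]
280 204 [0.4716 0.208  0.0414]
280 216 [0.4649 0.2087 0.0415]
280 228 [0.458  0.2094 0.0413]
280 240 [0.4509 0.2101 0.0411]
280 252 [0.4493 0.2102 0.0555]
280 264 [0.4496 0.2102 0.0723]
280 276 [0.4497 0.2102 0.086 ]
280 288 [0.4495 0.2103 0.0969]
235 150 [0.5028 0.2284 0.0422]
```

```bash
python3 - <<'E'
from h import *
c=robot.camera_info("wrist"); M=np.linalg.inv(c["mount"]); K=c["K"]
for q in [(0,-.008,0),(0,-.008,-.017),(0,-.008,-.0188),(0.047,-.008,0),(0.0595,-.008,0)]:
    a=K@(M@[*q,1])[:3]; print(q,a[:2]/a[2])
E
```

```text
(0, -0.008, 0) [276.80940934 234.18112633]
(0, -0.008, -0.017) [276.63276115 243.44691207]
(0, -0.008, -0.0188) [276.61227823 244.52130919]
(0.047, -0.008, 0) [353.93218611 234.20005053]
(0.0595, -0.008, 0) [374.44187185 234.20508314]
```

```bash
python3 - <<'E'
from h import *
c=robot.camera_info("wrist"); M=c["mount"]; K=c["K"]
for f in ("w1","w2"):
  d=np.load(f"pics/{f}.npz")["d"]
  for u,v in [(368,245),(372,247),(378,248),(372,255),(385,256),(390,270),(190,247)]:
    q=np.linalg.inv(K)@[u,v,1]*d[v,u]; print(f,u,v,(M@[*q,1])[:3].round(4))
E
```

```text
w1 368 245 [ 0.0494 -0.0096 -0.024 ]
w1 372 247 [ 0.0506 -0.0098 -0.0278]
w1 378 248 [ 0.053  -0.0103 -0.0306]
w1 372 255 [ 0.0486 -0.0085 -0.0359]
w1 385 256 [ 0.0534 -0.0101 -0.0415]
w1 390 270 [ 0.0511 -0.0095 -0.0569]
w1 190 247 [-0.0467 -0.0086 -0.0245]
w2 368 245 [ 0.0496 -0.0093 -0.0233]
w2 372 247 [ 0.0502 -0.0103 -0.029 ]
w2 378 248 [ 0.0533 -0.0098 -0.0294]
w2 372 255 [ 0.0486 -0.0085 -0.0359]
w2 385 256 [ 0.0534 -0.01   -0.0414]
w2 390 270 [ 0.0501 -0.0107 -0.0597]
w2 190 247 [-0.0466 -0.0088 -0.025 ]
```

```bash
python3 -m inch '0 0 0.1 0 1;0 0 0.2 0 1;0 0 0.2 0 1'
python3 -m inch '0 0 0.1 0 1;0 0 0.2 0 1;0 0 0.2 0 1'
python3 -m inch '0 0 0.1 0 1;0 0 0.2 0 1;0 0 0.2 0 1'

```

```text
time: 6.33
tool_pos: [0.441, 0.2129, 0.0218]
ee_rot: [-3.141, 0.001, -1.671]
wrist_force: [-0.0, -0.4, 0.2]
width: 0.0005
time: 6.58
tool_pos: [0.4408, 0.2129, 0.0195]
ee_rot: [3.141, 0.001, -1.672]
wrist_force: [0.0, -0.7, -0.7]
width: 0.0006
time: 6.83
tool_pos: [0.4406, 0.2128, 0.0172]
ee_rot: [3.141, 0.001, -1.671]
wrist_force: [0.4, -0.1, -0.3]
width: -0.0001
```

```bash
python3 - <<'E'
from h import *
o=robot.get_obs(); p,d=robot.snapshot("wrist"); T=wristE(o); K=robot.camera_info("wrist")["K"]; print(o["tool_pos"])
for u,v in [(280,v) for v in range(84,290,24)]+[(235,150)]:
    q=np.linalg.inv(K)@[u,v,1]*d[v,u]; print(u,v,(T[:3,:3]@q+T[:3,3]).round(4))
cv2.imwrite("pics/w5.png",p)
s,d=robot.snapshot("scene"); cv2.imwrite("pics/s5.png",cv2.resize(s[200:320,170:300],None,fx=5,fy=5,interpolation=cv2.INTER_CUBIC))
c=robot.camera_info("scene"); 
for q in ([*o["tool_pos"]],[*(o["tool_pos"]+[0,0,.018])]):
  a=np.array(c["K"])@(np.array(c["extrinsics"])@[*q,1])[:3]; a=a[:2]/a[2]; print(a,(a-[170,200])*5)
E
```

```text
[0.44063669 0.21277755 0.01722961]
280 84 [0.5307 0.2019 0.0487]
280 108 [0.5202 0.2029 0.0482]
280 132 [0.5092 0.204  0.0458]
280 156 [0.4977 0.2052 0.0445]
280 180 [0.4858 0.2064 0.0449]
280 204 [0.4727 0.2077 0.0417]
280 228 [0.4589 0.209  0.039 ]
280 252 [0.4491 0.21   0.0494]
280 276 [0.4491 0.2101 0.0787]
235 150 [0.5027 0.2274 0.0417]
[234.35750966 288.92469139] [321.7875483  444.62345695]
[233.80412846 282.45842056] [319.02064228 412.29210279]
```

View pics/s5.png

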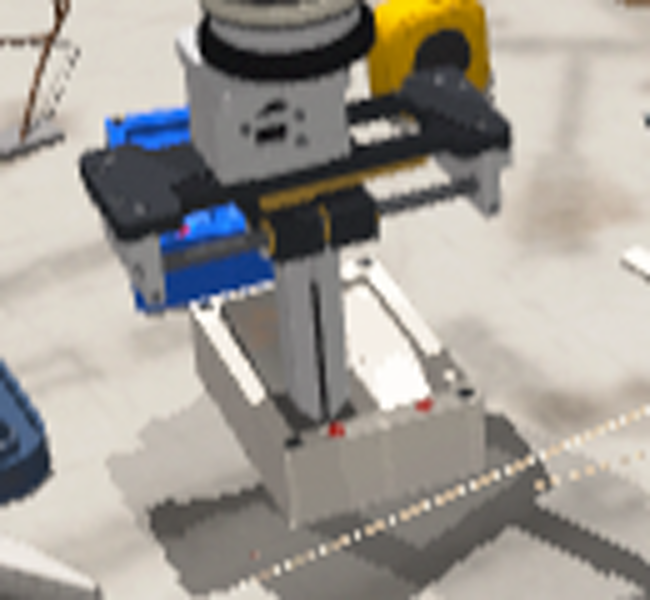

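View pics/w5.png

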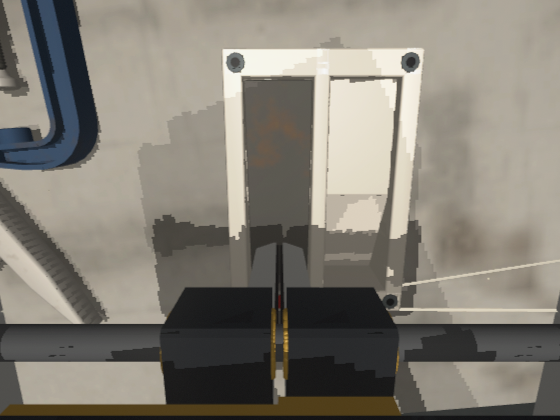

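```bash
python3 -m inch '0 0 0.15 0 1;0 0 0.3 0 1;0 0 0.4 0 1;0 0 0.4 0 1'
python3 -m inch '0 0 0.1 0 1;0 0 0.2 0 1;0 0 0.2 0 1'
python3 -m inch '0 0 0.1 0 1;0 0 0.1 0 1;0 0 0.1 0 1'

```

```text
time: 7.27
tool_pos: [0.4406, 0.2127, 0.0131]
ee_rot: [3.141, 0.001, -1.672]
wrist_force: [-0.0, -0.3, -0.5]
width: 0.0009
time: 7.52
tool_pos: [0.4404, 0.2127, 0.0108]
ee_rot: [3.14, 0.001, -1.672]
wrist_force: [-0.6, 0.3, 0.3]
width: 0.0004
time: 7.77
tool_pos: [0.4404, 0.2126, 0.0097]
ee_rot: [3.14, 0.001, -1.672]
wrist_force: [-0.9, 0.1, -0.5]
width: 0.0004
```

```bash
python3 -m inch '0 0 0.1 0 1;0 0 0.1 0 1;0 0 0.1 0 1'
python3 -m inch '0 0 0.1 0 1;0 0 0.1 0 1;0 0 0.1 0 1'
cat > prof.py <<'E'
from h import *
o=robot.get_obs(); p,d=robot.snapshot("wrist"); T=wristE(o); K=robot.camera_info("wrist")["K"]; print(o["time"],o["tool_pos"],o["wrist_force"])
import sys
cv2.imwrite("pics/%s.png"%sys.argv[1],p); np.savez("pics/%s.npz"%sys.argv[1],d=d,T=T)
col=int(sys.argv[2])
for v in range(40,250,20):
    q=np.linalg.inv(K)@[col,v,1]*d[v,col]; print(v,(T[:3,:3]@q+T[:3,3]).round(4))
E
python3 prof.py w6 280
```

```text
time: 8.02
tool_pos: [0.4403, 0.2126, 0.0086]
ee_rot: [3.14, 0.001, -1.672]
wrist_force: [0.6, 0.1, 1.1]
width: 0.0004
time: 8.27
tool_pos: [0.4405, 0.2127, 0.0078]
ee_rot: [3.14, 0.001, -1.672]
wrist_force: [0.6, 0.1, 0.0]
width: 0.0004
8.2667 [0.44047891 0.21266084 0.00777378] [0.59115796 0.05854689 0.04768068]
40 [ 5.576e-01  1.990e-01 -3.000e-04]
60 [0.5403 0.2008 0.0423]
80 [0.533  0.2015 0.0334]
100 [0.5221 0.2027 0.0625]
120 [0.5143 0.2034 0.0637]
140 [0.5062 0.2042 0.0585]
160 [0.4974 0.2051 0.0536]
180 [0.4877 0.2061 0.0485]
200 [0.477  0.2071 0.0431]
220 [0.4651 0.2083 0.0366]
240 [0.4518 0.2096 0.0292]
```

View pics/w6.png

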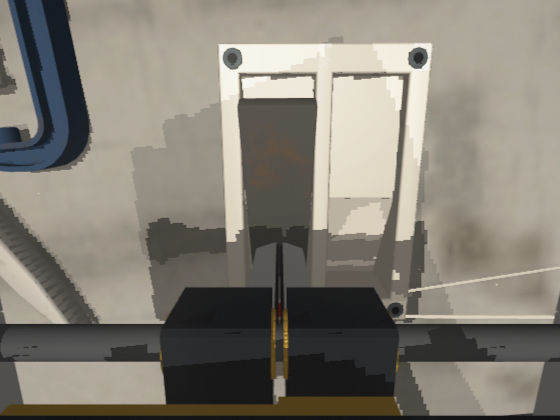

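```bash
python3 -m inch '0 0 0.1 0 1;0 0 0.15 0 1;0 0 0.15 0 1'
python3 -m inch '0 0 -1 0 1;0 0 -4 0 1;0 0 -8 0 1;0 0 -11 0 1;0 0 -11 0 1'
python3 prof.py w7 280
```

```text
time: 8.57
tool_pos: [0.4408, 0.2127, 0.0072]
ee_rot: [3.141, 0.001, -1.672]
wrist_force: [-1.4, 0.2, 5.4]
width: 0.0006
time: 8.98
tool_pos: [0.4453, 0.2142, 0.1256]
ee_rot: [-3.129, 0.007, -1.671]
wrist_force: [0.4, 0.1, 0.4]
width: 0.0003
8.9833 [0.44528065 0.21420932 0.12557149] [0.37109173 0.13657681 0.39255592]
40 [0.5898 0.1983 0.0021]
60 [0.574  0.1999 0.001 ]
80 [0.5576 0.2015 0.0006]
100 [0.5374 0.2034 0.0415]
120 [0.5217 0.2049 0.0606]
140 [0.5071 0.2063 0.0585]
160 [0.4916 0.2079 0.0526]
180 [0.4742 0.2097 0.0407]
200 [0.4554 0.2116 0.0316]
220 [0.4343 0.2138 0.0197]
240 [0.4222 0.2149 0.0417]
```

View pics/w7.png

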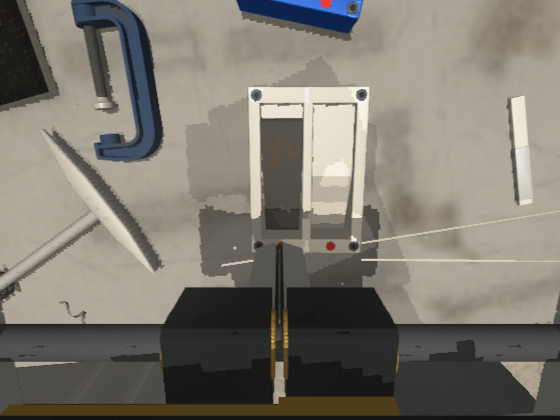

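```bash
python3 -m inch '0.2 -3 0 0 0.3;0.2 -6.3 0 0 0.3;0.2 -6.3 0 0 0.3;0.2 -6.3 0 0 0.3;0.2 -6.3 0 0 0.3;0.2 -6.3 0 0 0.3;0.2 -6.3 0 0 0.3'
python3 prof.py w8 280
```

```text
time: 9.62
tool_pos: [0.5051, 0.2055, 0.1225]
ee_rot: [-3.134, 0.005, -1.671]
wrist_force: [-0.3, 0.7, 0.1]
width: 0.044
9.6167 [0.50511951 0.20550518 0.12253201] [-0.25096627  0.70493554  0.08593774]
40 [0.6444 0.1899 0.0184]
60 [0.6306 0.1913 0.0119]
80 [0.611  0.1932 0.0422]
100 [ 5.997e-01  1.944e-01 -4.000e-04]
120 [5.825e-01 1.961e-01 1.000e-04]
140 [0.5649 0.1978 0.002 ]
160 [0.5475 0.1995 0.0086]
180 [0.5329 0.2009 0.033 ]
200 [0.5216 0.202  0.062 ]
220 [0.5044 0.2037 0.0574]
240 [0.4845 0.2057 0.0476]
```

View pics/w8.png

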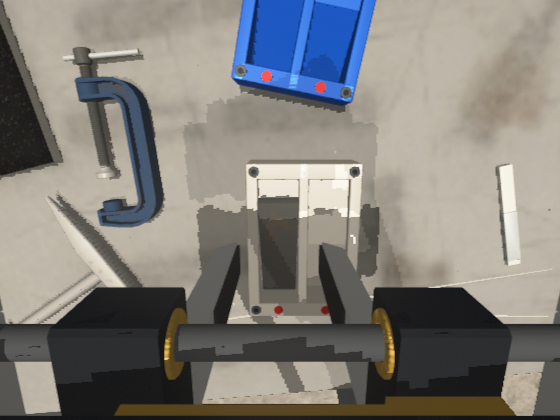

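```bash
python3 -m inch '0 -0.3 0 0 0.3;0 -0.3 0 0 0.3;0 -0.3 0 0 0.3;0 -0.3 3 0 0.3;0 -0.3 6 0 0.3;0 -0.3 8 0 0.3;0 -0.3 9 0 0.3;0 -0.3 9 0 0.3;0 -0.3 9 0 0.3'
python3 prof.py w9 280
```

```text
time: 10.42
tool_pos: [0.5092, 0.2057, 0.0331]
ee_rot: [-3.133, 0.005, -1.671]
wrist_force: [-0.2, -0.3, 0.5]
width: 0.0656
10.4167 [0.50921719 0.20567477 0.0331159 ] [-0.19931919 -0.2999437   0.5101771 ]
40 [0.6298 0.1918 0.0113]
60 [0.6135 0.1934 0.0419]
80 [0.6056 0.1942 0.028 ]
100 [0.597  0.1951 0.0009]
120 [0.5846 0.1963 0.0019]
140 [0.5719 0.1976 0.0015]
160 [5.587e-01 1.989e-01 4.000e-04]
180 [0.5477 0.1999 0.0171]
200 [0.5399 0.2007 0.0419]
220 [0.5258 0.2021 0.0329]
240 [0.5225 0.2023 0.0613]
```

View pics/w9.png

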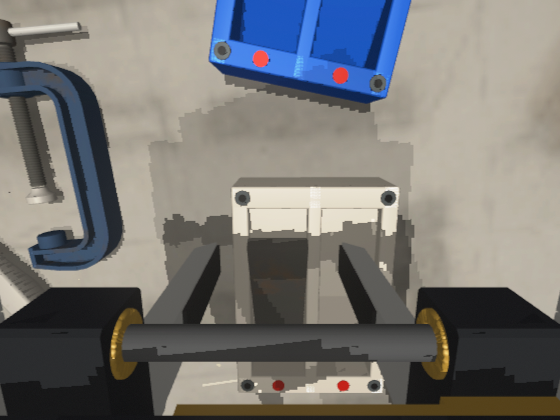

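```bash
python3 -m inch '0 0 0.4 0 0.3;0 0 0.8 0 0.3;0 0 0.9 0 0.3;0 0 0.9 0 0.3'
python3 -m inch '0 0 0 0 1;0 0 0 0 1;0 0 0 0 1;0 0 0 0 1;0 0 0 0 1;0 0 0 0 1;0 0 0 0 1;0 0 0 0 1'
python3 prof.py w10 280|head -1
```

```text
time: 10.8
tool_pos: [0.5103, 0.206, 0.0254]
ee_rot: [-3.131, 0.006, -1.671]
wrist_force: [0.8, -0.3, -0.1]
width: 0.0658
time: 11.47
tool_pos: [0.5103, 0.206, 0.0255]
ee_rot: [-3.131, 0.006, -1.671]
wrist_force: [-0.6, 0.0, -0.1]
width: 0.0316
11.4667 [0.5103309  0.205986   0.02546559] [-0.61226547  0.02718649 -0.12332852]
```

View pics/w10.png

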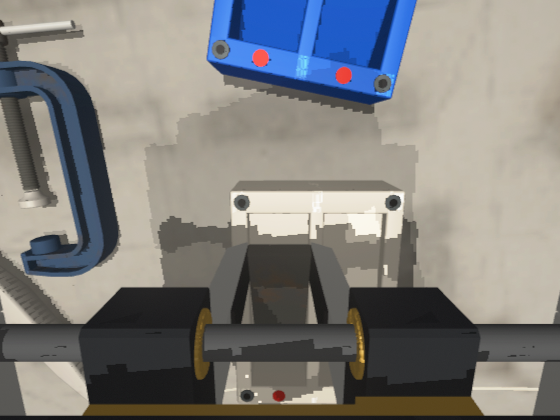

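```bash
python3 -m inch '0 0 -0.5 0 1;0 0 -1 0 1;0 0 -2 0 1;0 0 -3 0 1;0 0 -4.5 0 1;0 0 -6 0 1;0 0 -7.5 0 1;0 0 -9 0 1;0 0 -9 0 1;0 0 -9 0 1'
python3 prof.py w11 280
python3 - <<'E'
from h import *
s,d=robot.snapshot("scene"); cv2.imwrite("pics/s11.png",cv2.resize(s[160:320,150:320],None,fx=3.5,fy=3.5,interpolation=cv2.INTER_CUBIC))
E
```

```text
time: 12.35
tool_pos: [0.51, 0.2059, 0.1171]
ee_rot: [-3.128, 0.007, -1.671]
wrist_force: [-0.2, -0.4, -2.7]
width: 0.0315
12.35 [0.50996305 0.2058656  0.1171471 ] [-0.2105957  -0.43497297 -2.67840896]
40 [0.6482 0.1906 0.0209]
60 [0.6349 0.1919 0.014 ]
80 [0.6157 0.1937 0.0426]
100 [0.6047 0.195  0.0016]
120 [0.5879 0.1967 0.0007]
140 [0.5706 0.1984 0.0007]
160 [0.5527 0.2001 0.0006]
180 [0.5402 0.2012 0.0416]
200 [0.5221 0.2031 0.0329]
220 [0.5047 0.2048 0.033 ]
240 [0.4868 0.2065 0.033 ]
```

View pics/w11.png

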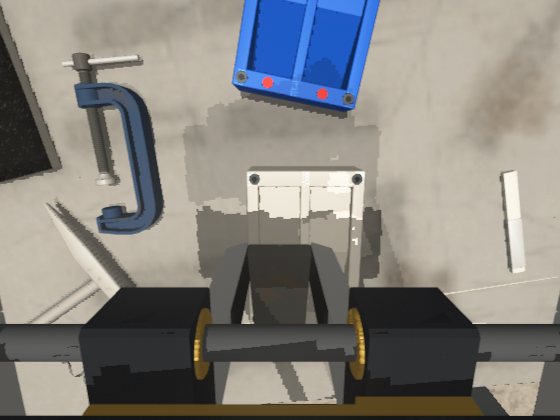

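View pics/s11.png

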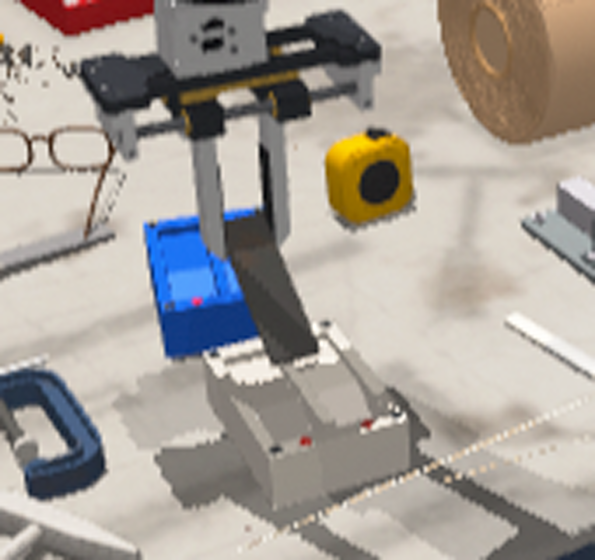

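```bash
cat > tilt.py <<'E'
from h import *
import sys
f=sys.argv[1]; z=np.load(f"pics/{f}.npz"); d=z["d"];T=z["T"];K=robot.camera_info("wrist")["K"]
P=[]
for v in range(250,324,3):
  for u in range(266,297,3):
    if d[v,u]<=0: continue
    q=np.linalg.inv(K)@[u,v,1]*d[v,u]; P.append(T[:3,:3]@q+T[:3,3])
P=np.array(P); med=np.median(P,0); print(med.round(4))
# robust plane z = a x + b y + c
A=np.c_[P[:,:2],np.ones(len(P))]; w=np.ones(len(P),bool)
for _ in range(5):
    k=np.linalg.lstsq(A[w],P[w,2],rcond=None)[0]; r=np.abs(A@k-P[:,2]); w=r<max(.003,2*np.median(r))
print("n",w.sum(),len(P),"plane",k.round(3),"tilt deg along x,y",np.degrees(np.arctan(k[:2])).round(1),"res",np.median(r).round(4))
print("x range",P[w][:,0].min().round(4),P[w][:,0].max().round(4),P[w][:,2].min().round(4),P[w][:,2].max().round(4))
E
python3 tilt.py w11; python3 tilt.py w10
```

```text
[0.4972 0.2045 0.1454]
n 264 274 plane [ 0.532 -0.058 -0.107] tilt deg along x,y [28.  -3.3] res 0.0004
x range 0.464 0.521 0.1269 0.1577
[0.4978 0.2046 0.0544]
n 265 275 plane [ 0.524 -0.053 -0.196] tilt deg along x,y [27.7 -3. ] res 0.0003
x range 0.4646 0.5224 0.0361 0.0663
```

```bash
python3 -m inch '0 0.4 0 0 1;0 0.8 0 0 1;0 0.8 1.5 0 1;0 0.8 3 0 1;0 0.8 4 0 1;0 0.8 5 0 1;0 0.8 5.3 0 1;0 0.8 5.3 0 1'
python3 -m inch '0 0 0.3 0 1;0 0 0.6 0 1;0 0 0.8 0 1;0 0 1.0 0 1'
python3 -m inch '0 0 0.25 0 1;0 0 0.5 0 1;0 0 0.75 0 1;0 0 1.0 0 1'
```

```text
time: 13.12
tool_pos: [0.5002, 0.2062, 0.0603]
ee_rot: [-3.135, 0.005, -1.671]
wrist_force: [-0.4, 0.3, -1.9]
width: 0.0316
time: 13.45
tool_pos: [0.5018, 0.2066, 0.0519]
ee_rot: [-3.132, 0.006, -1.671]
wrist_force: [2.4, 0.8, 2.5]
width: 0.0315
time: 13.78
tool_pos: [0.502, 0.2067, 0.0417]
ee_rot: [-3.131, 0.006, -1.671]
wrist_force: [2.0, -0.1, 1.1]
width: 0.0313
```

```bash
python3 -m inch '0 0 0.25 0 1;0 0 0.5 0 1;0 0 0.75 0 1;0 0 1.0 0 1;0 0 1.1 0 1'
python3 -m inch '0 0 0.15 0 1;0 0 0.3 0 1;0 0 0.4 0 1;0 0 0.4 0 1'
python3 prof.py w12 280|head -1; python3 tilt.py w12
```

```text
time: 14.2
tool_pos: [0.5017, 0.2067, 0.03]
ee_rot: [-3.132, 0.006, -1.671]
wrist_force: [0.1, -0.8, 1.2]
width: 0.0318
time: 14.53
tool_pos: [0.5016, 0.2067, 0.0258]
ee_rot: [-3.133, 0.006, -1.671]
wrist_force: [0.8, -1.2, 0.6]
width: 0.0317
14.5333 [0.50163138 0.20669374 0.02580489] [ 0.81919003 -1.22679664  0.60812262]
[0.4916 0.2051 0.0596]
n 274 274 plane [ 0.127 -0.018  0.001] tilt deg along x,y [ 7.3 -1. ] res 0.0004
x range 0.4679 0.5131 0.0557 0.0632
```

View pics/w12.png

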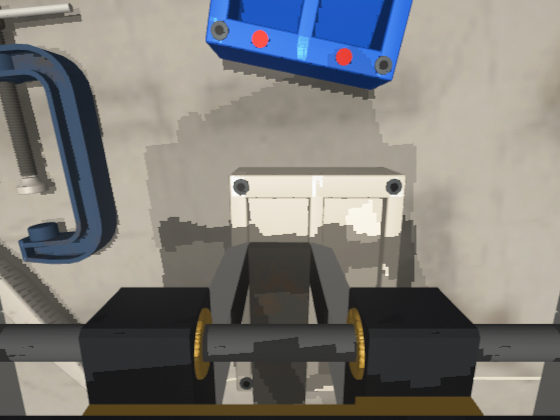

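```bash
python3 -m inch '0 0 -0.5 0 1;0 0 -1.5 0 1;0 0 -3 0 1;0 0 -5 0 1;0 0 -7 0 1;0 0 -9.5 0 1;0 0 -11 0 1;0 0 -11 0 1;0 0 -11 0 1'
python3 prof.py w13 280|head -1; python3 tilt.py w13
python3 - <<'E'
from h import *
d=np.load("pics/top0d.npy"); T=camT("top"); K=robot.camera_info("top")["K"]
for u,v in [(253,160),(253,155),(320,100),(320,120),(320,140),(320,155),(320,165),(312,165),(400,165),(400,140)]:
    q=np.linalg.inv(K)@[u,v,1]*d[v,u]; print(u,v,(T[:3,:3]@q+T[:3,3]).round(3))
E
```

```text
time: 15.33
tool_pos: [0.501, 0.2063, 0.1369]
ee_rot: [-3.131, 0.006, -1.671]
wrist_force: [-0.5, 0.2, -2.6]
width: 0.0313
15.3333 [0.50098247 0.2063349  0.1369344 ] [-0.51602405  0.23126256 -2.64174912]
[0.4904 0.2049 0.1704]
n 274 274 plane [ 0.16  -0.023  0.097] tilt deg along x,y [ 9.1 -1.3] res 0.0003
x range 0.4661 0.5124 0.1656 0.1751
253 160 [ 0.731 -0.003  0.066]
253 155 [ 0.743 -0.003  0.07 ]
320 100 [ 0.836 -0.169  0.18 ]
320 120 [ 0.779 -0.164  0.193]
320 140 [ 0.735 -0.163  0.179]
320 155 [ 0.709 -0.165  0.151]
320 165 [ 0.694 -0.168  0.119]
312 165 [ 0.703 -0.152  0.095]
400 165 [ 0.693 -0.37   0.103]
400 140 [ 0.731 -0.35   0.176]
```

```bash
python3 -m inch '1 -0.5 0 0 1;3 -1.3 0 0 1;5.5 -2.4 0 -0.01 1;8 -3.6 0 -0.02 1;10.5 -4.7 0 -0.03 1;13 -5.8 0 -0.04 1;15.5 -6.9 0 -0.05 1;18 -8 0 -0.06 1;20.5 -9.1 0 -0.07 1;23 -10.2 0 -0.086 1;25.5 -11.3 0 -0.086 1;28 -12.4 0 -0.086 1;30 -13.3 0 -0.086 1;31.5 -14 0 -0.086 1;32.4 -14.4 0 -0.086 1;32.4 -14.4 0 -0.086 1;32.4 -14.4 0 -0.086 1'
python3 prof.py w14 280|head -1; python3 tilt.py w14
python3 - <<'E'
from h import *
o=robot.get_obs(); print(o["ee_rot"],o["joint_positions"])
t,d=robot.snapshot("top"); s,d=robot.snapshot("scene"); cv2.imwrite("pics/s14.png",np.hstack([cv2.resize(t[150:310,250:360],(413,600)),cv2.resize(s[120:300,260:376],(387,600))]))
E
```

```text
time: 16.8
tool_pos: [0.6105, -0.1304, 0.1339]
ee_rot: [-3.135, 0.006, -1.585]
wrist_force: [0.2, 0.5, -2.5]
width: 0.0319
16.8 [ 0.61047621 -0.1304141   0.133855  ] [ 0.16910378  0.52160433 -2.47159946]
[ 0.6003 -0.1329  0.1672]
n 273 273 plane [ 0.155 -0.004  0.074] tilt deg along x,y [ 8.8 -0.2] res 0.0003
x range 0.5761 0.6217 0.1626 0.1712
[-3.13419977  0.00570681 -1.58427053] [-0.30478327  0.26136509  1.27072105  0.00759373  1.604063    1.27978159]
```

View pics/w14.png

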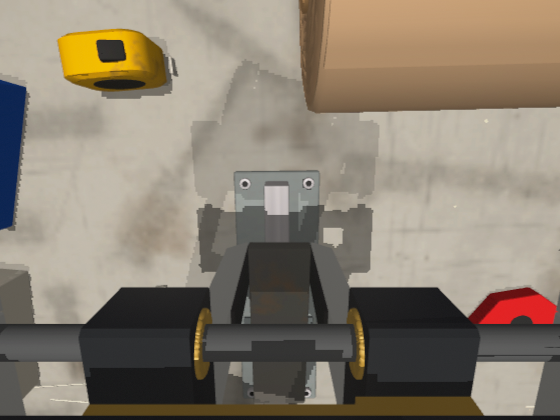

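View pics/s14.png

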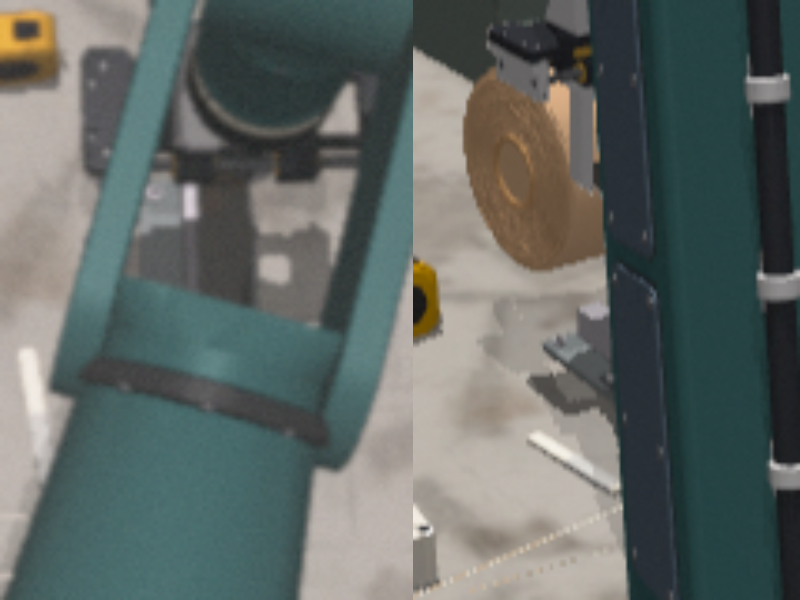

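```bash
python3 - <<'E'
from h import *
z=np.load("pics/w14.npz"); d=z["d"];T=z["T"];K=robot.camera_info("wrist")["K"]
g=cv2.cvtColor(cv2.imread("pics/w14.png"),cv2.COLOR_BGR2GRAY).astype(int)
print(g[232:256,262].tolist(),g[232:256,280].tolist(),g[232:256,298].tolist()); print(d[236:250,280].round(3))
for r in (250,275,300,312): print(r,g[r,232:262].tolist(),g[r,300:325].tolist())
A=[];B=[]
for r in range(190,232,6):
    s=np.where(g[r,255:300]>150)[0]; print(r,255+s.min(),255+s.max(), end=' ') if len(s) else None
    if len(s): A.append((255+s.min()-.5,r));B.append((255+s.max()+.5,r))
print(plane("wrist",A,.036,T=T)[:,:2].round(4).tolist(),plane("wrist",B,.036,T=T)[:,:2].round(4).tolist())
def pl(u,v,k=(.155,-.004,.074)):
    r=T[:3,:3]@np.linalg.inv(K)@[u,v,1]; o=T[:3,3]; t=(k[0]*o[0]+k[1]*o[1]+k[2]-o[2])/(r[2]-k[0]*r[0]-k[1]*r[1]); return (o+t*r).round(4)
for v in (243,243.5,244): print(pl(280,v))
E
```

```text
[94, 93, 94, 94, 93, 91, 91, 91, 91, 88, 66, 49, 49, 50, 49, 50, 51, 53, 54, 53, 53, 52, 52, 52] [96, 96, 96, 96, 95, 96, 96, 95, 97, 92, 69, 48, 49, 48, 49, 50, 51, 53, 54, 53, 53, 52, 51, 52] [71, 71, 72, 71, 72, 71, 72, 70, 70, 69, 57, 49, 49, 49, 49, 50, 51, 54, 52, 53, 54, 52, 52, 52]
[0.312 0.312 0.312 0.312 0.313 0.313 0.179 0.178 0.178 0.177 0.176 0.174
 0.174 0.173]
250 [95, 96, 96, 96, 96, 95, 95, 96, 95, 96, 96, 95, 95, 95, 69, 40, 47, 54, 54, 54, 54, 54, 53, 54, 53, 54, 53, 53, 54, 53] [54, 54, 54, 53, 54, 52, 54, 54, 54, 53, 45, 40, 74, 94, 95, 96, 96, 95, 95, 95, 96, 95, 95, 96, 96]
275 [96, 95, 95, 95, 95, 95, 95, 82, 52, 29, 29, 27, 27, 27, 28, 26, 30, 44, 52, 52, 52, 52, 52, 51, 53, 52, 53, 52, 52, 51] [52, 51, 52, 52, 52, 52, 52, 52, 52, 42, 29, 25, 25, 26, 28, 28, 27, 27, 46, 79, 93, 95, 95, 95, 95]
300 [90, 64, 28, 28, 26, 27, 27, 26, 28, 24, 25, 26, 26, 63, 111, 131, 131, 112, 71, 58, 64, 63, 65, 63, 64, 65, 66, 66, 66, 67] [66, 66, 66, 65, 64, 66, 66, 64, 67, 80, 90, 89, 73, 42, 24, 25, 26, 25, 26, 25, 27, 26, 27, 27, 26]
312 [30, 31, 29, 27, 26, 26, 25, 25, 26, 26, 24, 83, 123, 133, 133, 133, 133, 123, 90, 63, 65, 66, 65, 67, 66, 67, 66, 67, 67, 66] [65, 66, 65, 65, 65, 65, 66, 61, 77, 91, 91, 90, 90, 90, 83, 55, 25, 26, 25, 25, 25, 26, 26, 24, 30]
190 264 287 196 264 299 202 255 299 208 265 299 214 268 287 [[0.6285, -0.1179], [0.6231, -0.1177], [0.6178, -0.1096], [0.6122, -0.1184], [0.6067, -0.1209]] [[0.6282, -0.139], [0.6227, -0.1495], [0.6173, -0.1495], [0.6118, -0.1495], [0.6064, -0.1388]]
[ 0.6255 -0.1327  0.1715]
[ 0.6252 -0.1327  0.1714]
[ 0.625  -0.1327  0.1714]
```

```bash
python3 -m inch '-0.15 -0.2 0 0 1;-0.15 -0.2 1.5 0 1;-0.15 -0.2 3.5 0 1;-0.15 -0.2 5.5 0 1;-0.15 -0.2 7.5 0 1;-0.15 -0.2 9 0 1;-0.15 -0.2 9.6 0 1;-0.15 -0.2 9.6 0 1;-0.15 -0.2 9.6 0 1'
python3 prof.py w15 280|head -1; python3 tilt.py w15
python3 - <<'E'
from h import *
t,d=robot.snapshot("top"); cv2.imwrite("pics/t15.png",cv2.resize(t[150:310,250:360],None,fx=3.7,fy=3.7))
E
```

```text
time: 17.7
tool_pos: [0.6139, -0.1269, 0.0395]
ee_rot: [-3.133, 0.005, -1.582]
wrist_force: [-0.5, -0.4, -1.8]
width: 0.0318
17.7 [ 0.61392348 -0.12686981  0.0394605 ] [-0.51687462 -0.42613528 -1.79555091]
[ 0.6036 -0.1293  0.073 ]
n 274 274 plane [ 0.16  -0.019 -0.026] tilt deg along x,y [ 9.1 -1.1] res 0.0004
x range 0.5795 0.625 0.068 0.0774
```

View pics/w15.png

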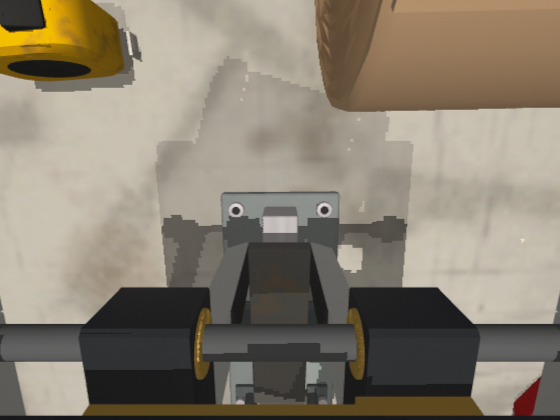

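View pics/t15.png

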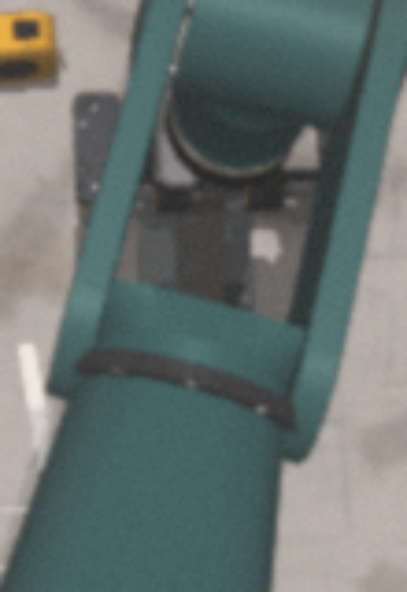

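```bash
python3 -m inch '0.05 0.15 0.3 0 1;0.1 0.15 0.6 0 1;0.1 0.15 0.9 0 1;0.1 0.15 1.1 0 1;0.1 0.15 1.1 0 1'
python3 -m inch '0 0 0.1 0 1;0 0 0.3 0 1;0 0 0.4 0 1;0 0 0.4 0 1'
python3 -m inch '0 0 0.1 0 1;0 0 0.2 0 1;0 0 0.3 0 1;0 0 0.3 0 1'
```

```text
time: 18.22
tool_pos: [0.6129, -0.1283, 0.0289]
ee_rot: [-3.131, 0.005, -1.583]
wrist_force: [-0.5, 0.1, -3.7]
width: 0.0321
time: 18.55
tool_pos: [0.6128, -0.1283, 0.0246]
ee_rot: [-3.132, 0.005, -1.583]
wrist_force: [0.1, -0.4, -0.7]
width: 0.0318
time: 18.88
tool_pos: [0.6133, -0.1283, 0.0221]
ee_rot: [-3.131, 0.005, -1.583]
wrist_force: [0.5, 1.0, 0.1]
width: 0.0314
```

Contact is starting at the low end; continuing slowly.

```bash
python3 -m inch '0 0 0.1 0 1;0 0 0.2 0 1;0 0 0.3 0 1;0 0 0.4 0 1;0 0 0.4 0 1'
python3 -m inch '0 0 0.1 0 1;0 0 0.2 0 1;0 0 0.3 0 1;0 0 0.4 0 1;0 0 0.4 0 1'
python3 prof.py w16 280|head -1; python3 tilt.py w16
```

```text
time: 19.3
tool_pos: [0.614, -0.1284, 0.0183]
ee_rot: [-3.129, 0.004, -1.583]
wrist_force: [1.0, 0.1, 2.1]
width: 0.0315
time: 19.72
tool_pos: [0.6143, -0.1284, 0.0141]
ee_rot: [-3.129, 0.004, -1.583]
wrist_force: [2.4, -0.4, 1.6]
width: 0.0318
19.7167 [ 0.61432402 -0.12839042  0.01414964] [ 2.36664832 -0.36683306  1.6464784 ]
[ 0.6046 -0.1308  0.0488]
n 273 273 plane [ 0.05  -0.005  0.018] tilt deg along x,y [ 2.9 -0.3] res 0.0004
x range 0.582 0.625 0.0464 0.0511
```

```bash
python3 -m inch '0 0.05 0.1 0 1;0 0.1 0.2 0 1;0 0.1 0.3 0 1;0 0.1 0.3 0 1'
python3 -m inch '0 0.05 0.1 0 1;0 0.05 0.15 0 1;0 0.05 0.15 0 1'
python3 prof.py w17 280|head -1; python3 tilt.py w17
```

```text
time: 20.1
tool_pos: [0.6132, -0.1284, 0.011]
ee_rot: [-3.129, 0.004, -1.583]
wrist_force: [1.7, -0.0, 1.8]
width: 0.0317
time: 20.35
tool_pos: [0.6126, -0.1284, 0.0096]
ee_rot: [-3.129, 0.004, -1.583]
wrist_force: [1.7, 0.5, 3.5]
width: 0.0319
20.35 [ 0.61261695 -0.12839903  0.0095955 ] [1.73353042 0.47100401 3.49037847]
[ 0.6031 -0.1309  0.0447]
n 275 275 plane [0.001 0.001 0.044] tilt deg along x,y [0.1 0.1] res 0.0004
x range 0.5817 0.6232 0.0431 0.0462
```

View pics/w17.png

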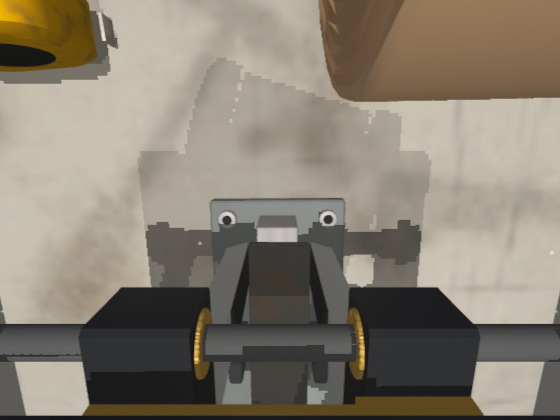

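```bash
python3 -m inch '0 0 0 0 0.6;0 0 0 0 0.5;0 0 0 0 0.4;0 0 0 0 0.4;0 0 0 0 0.4;0 0 0 0 0.4'
python3 -m inch '0 0 -1 0 0.4;0 0 -3 0 0.4;0 0 -6 0 0.4;0 0 -10 0 0.4;0 4 -13 0 0.4;0 8 -16 0 0.4;0 11 -19 0 0.4;0 14 -20 0 0.4;0 14 -20 0 0.4;0 14 -20 0 0.4;0 14 -20 0 0.4;0 14 -20 0 0.4'
python3 prof.py w18 280|head -1
```

```text
time: 20.9
tool_pos: [0.6124, -0.1284, 0.0093]
ee_rot: [-3.13, 0.004, -1.583]
wrist_force: [-0.5, 0.6, 0.4]
width: 0.0564
time: 21.9
tool_pos: [0.4703, -0.1273, 0.2063]
ee_rot: [-3.132, 0.005, -1.583]
wrist_force: [0.5, -0.7, -1.1]
width: 0.0563
21.9 [ 0.47031363 -0.12731374  0.20627044] [ 0.49250961 -0.72747225 -1.08573263]
```

View pics/w18.png

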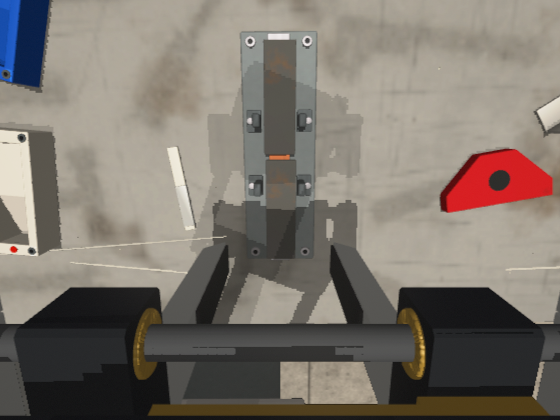

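```bash
python3 - <<'E'
from h import *
z=np.load("pics/w18.npz"); T=z["T"]; d=z["d"]; K=robot.camera_info("wrist")["K"]
p=cv2.imread("pics/w18.png"); g=cv2.cvtColor(p,cv2.COLOR_BGR2GRAY).astype(int)
cv2.imwrite("pics/w18c.png",cv2.resize(p[25:265,230:330],None,fx=2.5*1,fy=2.5,interpolation=cv2.INTER_CUBIC))
for c in (272,278,286): print(c,g[32:46,c].tolist(),g[148:166,c].tolist(),p[148:166,c,2].tolist())
for r in (60,80,100,140,150,165,200,240): print(r,g[r,258:304].tolist())
for u,v in [(280,45),(280,60),(280,100),(280,150),(280,165),(280,200),(280,230)]:
    q=np.linalg.inv(K)@[u,v,1]*np.median(d[v-2:v+3,u-4:u+5]); print(u,v,(T[:3,:3]@q+T[:3,3]).round(4))
E
```

```text
272 [140, 165, 233, 230, 230, 231, 227, 190, 97, 96, 97, 96, 97, 97] [83, 83, 83, 83, 84, 81, 71, 88, 142, 142, 138, 110, 78, 91, 91, 90, 91, 90] [86, 87, 86, 86, 87, 85, 84, 129, 212, 212, 205, 157, 81, 94, 94, 94, 94, 94]
278 [142, 176, 237, 234, 233, 234, 230, 194, 96, 96, 96, 96, 95, 96] [83, 83, 82, 84, 83, 83, 71, 87, 142, 141, 138, 110, 78, 90, 90, 90, 90, 91] [87, 86, 86, 87, 86, 87, 84, 128, 213, 211, 206, 157, 81, 93, 93, 93, 93, 93]
286 [146, 180, 235, 231, 231, 230, 227, 190, 96, 96, 96, 97, 96, 96] [83, 83, 83, 83, 83, 82, 81, 120, 141, 140, 136, 111, 79, 90, 90, 91, 90, 90] [86, 86, 86, 86, 87, 86, 103, 179, 210, 210, 203, 157, 82, 93, 94, 93, 92, 92]
60 [149, 149, 148, 148, 148, 120, 92, 97, 97, 97, 98, 99, 98, 98, 98, 98, 99, 99, 100, 101, 102, 101, 99, 99, 99, 99, 99, 99, 98, 100, 97, 96, 96, 96, 95, 96, 96, 96, 130, 151, 152, 152, 152, 152, 152, 151]
80 [127, 127, 128, 129, 129, 109, 87, 86, 86, 86, 87, 87, 87, 86, 87, 87, 86, 86, 86, 86, 86, 86, 85, 84, 84, 85, 84, 84, 84, 84, 84, 83, 83, 84, 84, 85, 84, 99, 133, 149, 149, 148, 147, 147, 146, 147]
100 [126, 125, 12
[... 741 characters left out ...]
, 90, 90, 91, 89, 109, 125, 125, 125, 125, 125, 124, 124]
200 [135, 136, 139, 142, 142, 142, 143, 131, 108, 100, 99, 100, 100, 100, 100, 100, 100, 100, 99, 100, 99, 99, 99, 99, 99, 99, 99, 99, 99, 99, 99, 99, 100, 99, 99, 101, 100, 99, 112, 123, 124, 123, 123, 123, 122, 123]
240 [82, 81, 81, 81, 82, 82, 82, 82, 70, 58, 60, 60, 59, 59, 60, 59, 60, 59, 59, 58, 59, 59, 59, 53, 48, 48, 49, 48, 49, 48, 49, 49, 49, 49, 47, 48, 49, 69, 82, 81, 81, 81, 81, 82, 81, 82]
280 45 [ 0.6195 -0.1306  0.0447]
280 60 [ 0.606  -0.1304  0.0447]
280 100 [ 0.5687 -0.13    0.0447]
280 150 [ 0.5193 -0.1295  0.0447]
280 165 [ 0.5039 -0.1293  0.0449]
280 200 [ 0.4664 -0.1289  0.0446]
280 230 [ 0.433  -0.1286  0.045 ]
```

View pics/w18c.png

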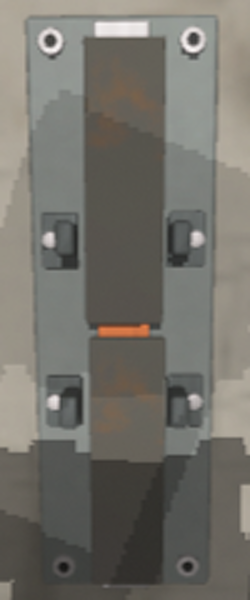

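```bash
python3 - <<'E'
from h import *
z=np.load("pics/w18.npz"); T=z["T"]
def ax(L):
    m=plane("wrist",L,.044,T=T)*1e3; return m[:,:2]
b=ax([((263+296)/2,60),((263+295.2)/2,100),((263.4+295)/2,150)]); m=ax([((265+296.1)/2,165),((266+296)/2,200),((266.1+294.9)/2,240)])
print(b.round(1),m.round(1)); print(np.degrees(np.arctan(np.polyfit(*b.T,1)[0])),np.degrees(np.arctan(np.polyfit(*m.T,1)[0])))
e=ax([(280,39.5),(280,153.8),(280,159.6),(280,258.5)]); print(e.round(1), "gap",e[1,0]-e[2,0],"len",e[0,0]-e[1,0],e[2,0]-e[3,0])
o=robot.get_obs(); print(o["wrist_force"],o["time"],np.abs(o["qvel"]).max())
t,d=robot.snapshot("top"); cv2.imwrite("pics/t18.png",t)
E
```

```text
[[ 606.1 -129.9]
 [ 568.8 -129.1]
 [ 519.3 -128.7]] [[ 503.8 -129.9]
 [ 466.3 -130. ]
 [ 421.2 -129. ]]
-0.8317541846471369 -0.6610909202981186
[[ 624.5 -130.6]
 [ 515.4 -129.5]
 [ 509.4 -129.4]
 [ 399.4 -128.2]] gap 5.991738177670527 len 109.10649172657975 110.02578472065932
[ 0.40419855  0.05224914 -0.58139708] 21.95 0.010208159735947733
```

View pics/t18.png

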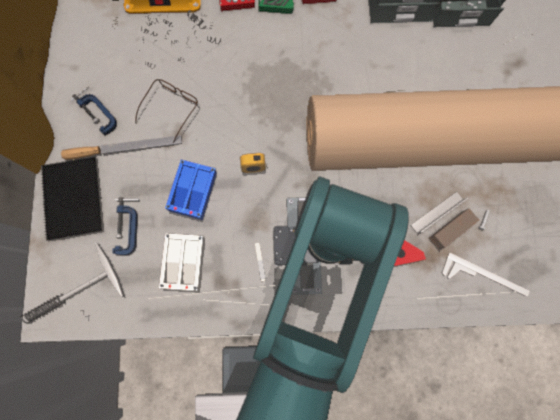

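Gap 6.0 mm, about 1.5 mm sideways, parallel within 0.2°, equal heights; mate not shifted, bystanders untouched, arm clear.

```bash
python3 -c "
from bench import robot
print(robot.close_job())"
```

```text
the job is handed in; nothing more can be done
None
```

The bar now lies on the free half of the jig, in line with the other bar with a gap of about 6 mm. The job is handed in at about 22 s of the 51 s allowed; no verdict was reported.

**What I did:** I pressed the marked end until the bar lay on the slope (28–29° from level, 5.4 N at the end). I gripped the raised end about 13 mm from its tip and lifted it. The tool cannot tilt, so I turned the bar in the fingers by lowering its low end onto the tray's end wall. It came out about 9° from level, inside the 15° limit, and I carried it over the jig that way. Lowered slowly onto the rail, it lay flat; I then let go and backed off. The highest wrist force I read while setting it down was 3.5 N.

**Last checks, from the wrist camera after letting go:**

| Check | Measured | Limit |
|---|---|---|
| Gap between the ends | 6.0 mm | 1.5–11.5 mm |
| Sideways offset | about 1–1.5 mm | 6.5 mm |
| Angle between the bars | about 0.2° | 5.7° |
| Height difference of the tops | under 0.5 mm | 3 mm |

The other bar's near end measured 509.4 mm before and after, so it did not move. The soapstone, magnet, tape measure and C-clamp were never approached and look unmoved, though I judged that by eye. The arm is well clear of everything.

**What disagreed:** the fingers' real ends sit about 19 mm behind the reported TCP. I found this when pressing met nothing at the expected height, and corrected for it in every later height.

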